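Find the full key-blank carton by weight and mark it in the bench press

ROBOT

A 6-joint arm with a two-finger parallel gripper is mounted at the origin on the work surface. World frame = base frame: x ahead of the robot, y to its left, z up, the work surface at z = 0. Lengths are in m, angles in rad, forces in N, time in s.
With the tool pointing down it reaches from about 0.35 to 0.975 m from the base axis. Payload 4.9 kg.
Tool frame: the origin (TCP) lies at the very end of the fingers, on their centre line; the grasp point (between the pads) lies 19 mm behind it; z points along the fingers, y is the line along which they close (so a half turn about z gives the same grasp; the last joint's range is limited). The gripper opens to 85 mm and grips with 20 to 120 N. Pads are 22 mm wide; open, the fingers measure 114 mm over their backs; the gripper's body (76 mm by 85 mm) begins 54 mm behind the grasp point. The pads swing forward as they close: fully open they stand 13 mm farther back than shut.
Start: joints at [-1.344, 0.053, 1.613, -0, 1.476, -0.119], TCP at [0.212, -0.588, 0.231] pointing down, gripper open.
Joint ranges: [-3.01, 3.01], [-1.01, 2.22], [0.06, 2.58], [-1.02, 4.17], [0.09, 2.62], [-3.14, 3.14]. Speed limits (rad/s): [2.57, 2.57, 3.14, 3.14, 3.14, 3.14].

INTERFACE

Orientations are given as a rotation vector (axis times angle).
In Python, from station import get_obs, get_image, get_calibration, finish_job gives the robot as it stands.
- The arm moves only by the tool servo_tool, never from a script. Its argument "increments" is a list of rows, each a list of 5 numbers: the opening, from 0 (shut) to 1 (fully open), then the shift along the tool's x, y, z in mm, then the turn about the tool's z in degrees. In form: [[jaw, tx, ty, tz, spin], ...]. A call has 1 to 12 rows; each row shifts and turns the commanded pose from where the row before left it, along the tool's axes as they then stand; what a row does not reach is not made up. A row lasts 1/8 s, in which the tool goes at most 62.5 mm and 10.7 degrees, less where a joint would pass 70% of its speed; a pose out of reach is approached as far as the arm can. A call is refused whole if a number of a shift passes 62.5 or a number of a turn 10.7, either way. A call with a gripper value outside its range is refused whole. The fingers move at their own pace and stop on an object; "force" is the grip in N (left out, the last holds). Time passes only in rows, so rows that do not move let the fingers close. It gives the time, the measured TCP pose, the force, the opening and the grip force at its end, in the units of the state.
- get_obs(): the state, without advancing time (a new reading comes with each control period).
- get_image(name): name is "scene" or "top" or "wrist"; returns the picture (480x640x3 uint8, red, green, blue); there is no depth.
- get_calibration(name): a dict with "fx", "fy", "cx", "cy" (pixels), "dist_coeffs" ([k1, k2, p1, p2, k3] as OpenCV has them; the pictures are not rectified), "R" (3x3) and "t" (3): a world point X has camera coordinates R X + t; the wrist camera has in their place "mount" (4x4, takes a point from camera to tool coordinates, whose origin is the TCP and whose axes are the flange's). Camera axes: x right, y down, z forward; pixel columns grow to the right and rows downward; lengths in m; the calibration is good to about 2 mm. A picture is of the moment at which its call begins: read the wrist's pose just before it. get_calibration takes no time and is no camera call.
- finish_job(): hands the job in; it is judged then, once.
The state is a dict: "t": time; "q": joint angles; "dq": joint speeds; "effort": joint torques, N m; "tool_pos": TCP position; "tool_rot": TCP orientation; "contact_force": force on the tool from outside, world axes, zero at the start; "wrist_torque": the same for the moment, N m; "opening": finger opening in m; "grip_force": force on a finger pad.
Only numpy, scipy, OpenCV 4.12 (cv2) and the standard library are available. Lean on these libraries where they do the work, as an engineer would, in place of code of your own. Each camera call takes 0.05 s, during which the arm holds its last target. There are 200 camera calls.

TASK

Two of the three cartons in the rack are nearly empty and one is full; they look alike, so lift them to feel which is heavy, and leave the light two standing in their own rack bays. Stand the full one upright on the bench and let go, take it again by its other two sides (the press walls leave no room for fingers on the sides that are free in the rack), set it upright and fully down in the press bay and let go. Then press the pedal beside it down to its stop, hold it there a moment and let it come back up; do not tip any carton over, and leave the padlock, jar and screwdriver where they are.

Things in the scene. Friction and masses are not known exactly. Their poses are not given: they have to be found in the camera images.
- rack: Dark steel rack fixed to the bench, left or right of the press; base 74 (its x) by 166 mm, 6 mm thick; origin at its underside's centre. Dividers 4 mm thick, 64 mm above the bench, make three bays 52 mm apart along its y. Each carton has 3 mm to the dividers; only its faces towards the rack's -x and +x are free for fingers, past 12 mm high sills.
- slot_a (a point): Floor of the rack bay at the rack's y = +52 mm, centre, 6 mm above the bench: home of carton_a
- slot_b (a point): Floor of the rack's middle bay, centre, 6 mm above the bench: home of carton_b
- slot_c (a point): Floor of the rack bay at the rack's y = -52 mm, centre, 6 mm above the bench: home of carton_c
- carton_a: Closed white rigid carton, 56 mm (its x) by 42 mm (its y) by 84 mm tall, standing upright; origin at the centre of its underside. All three look alike: the one that is full weighs 0.48 to 0.66 kg in all, the two others 0.11 to 0.21 kg; which is which changes from run to run. It starts in its rack bay with its axes along the rack's.
- carton_b: Closed white rigid carton, 56 mm (its x) by 42 mm (its y) by 84 mm tall, standing upright; origin at the centre of its underside. All three look alike: the one that is full weighs 0.48 to 0.66 kg in all, the two others 0.11 to 0.21 kg; which is which changes from run to run. It starts in its rack bay with its axes along the rack's.
- carton_c: Closed white rigid carton, 56 mm (its x) by 42 mm (its y) by 84 mm tall, standing upright; origin at the centre of its underside. All three look alike: the one that is full weighs 0.48 to 0.66 kg in all, the two others 0.11 to 0.21 kg; which is which changes from run to run. It starts in its rack bay with its axes along the rack's.
- press: Grey bench marking press fixed to the bench, base plate 160 mm (x) by 260 mm (y), 6 mm thick; origin on the bench, with the plate reaching from x = -60 to +100 mm and y = -130 to +130 mm. A housing 60 mm high stands along its rear (x = +48 to +98 mm). At y = -75 mm is the carton bay, at y = +90 mm the pedal.
- press_bed: Aluminium bed plate of the press's bay, 64 by 50 mm, 4 mm thick, origin at its underside's centre 6 mm above the bench; its top, 10 mm above the bench, carries the carton.
- bay (a point): Centre of the bay floor, 10 mm above the bench. Two walls (44 mm wide, tops 82 mm above the bench) stand 64 mm apart along the press's x; two ledges (tops 14 mm) 50 mm apart along its y: 4 mm spare all round. The carton goes in from above, its x along the press's x, either way round; its faces towards the press's -y and +y stay free for fingers.
- pedal (a joint): Spring pedal angle, rad: 0 up at rest, 0.3 down at its stop. Steel plate 105 by 45 mm, hinged at its rear end (press x = +40, y = +90 mm, 50 mm above the bench), running to the press's -x, sloping 0.15 rad up at rest and as much down at the stop. Springs back; at the pad it takes about 4 N to start, 10 N at the stop.
- pedal_pad (a point): Centre of the top of the black rubber pad on the pedal, 45 by 45 mm, where to press; it moves with the pedal, about 69 mm above the bench at rest and 45 mm at the stop.
- padlock: Brass padlock lying flat, 75 by 50 by 22 mm; a bystander
- pin_tin: White jar with a steel cap, 54 mm across, 70 mm tall; a bystander
- screwdriver: Screwdriver with black handle lying on the bench beyond the work; a bystander

How it is judged:
By the outcome, as a careful person would: the job done as asked, in the order asked, and still so for the second after the job is handed in, with the robot touching nothing.
It also fails if it takes over 72 s, if anything falls off the work surface, if the arm or the gripper's body presses on something with over 40 N, if the wrist force passes 120 N, or if a joint passes its speed limit or range.

## Working session

There is one attempt and no reset: what is moved stays moved. The work goes in short steps, Python scripts to look and compute and a tool call to move; the robot and the scene stay as the last step left them, time stands still between calls to the robot, and variables do not carry over. Pictures are saved under pics/ and viewed, at most 10 in all, crops included, and the job is handed in when it is done.

Besides the shell and the picture viewer there is one more tool, called as a command line: name --pt "numbers of a row" for each row, then --argument value for the rest. servo_tool: Moves the arm, as the interface text tells. Its arguments: {"type":"object","properties":{"increments":{"type":"array"},"force":{"type":"number"}},"required":["increments"]}

```bash
mkdir -p pics
python3 - <<'E'
from station import *
import cv2,json
o=get_obs();print({k:(v if not hasattr(v,'tolist') else v.tolist()) for k,v in o.items()})
for n in("scene","top"):
    cv2.imwrite(f"pics/{n}0.png",cv2.cvtColor(get_image(n),cv2.COLOR_RGB2BGR))
for n in("scene","top","wrist"):print(n,get_calibration(n))
E
```

```text
{'t': 0.0, 'q': [-1.343991473446345, 0.05336110704124166, 1.6142965745442575, -5.89544923646307e-06, 1.4760226911654513, -0.11901531059038106], 'dq': [9.975498552282958e-05, -0.00014949540357512168, 0.0005679579150455131, -0.0007262265163750619, -0.0007884335882885337, 0.0012707860002928617], 'effort': [0.00024320299417013302, -39.36749339103699, -37.0177960395813, -8.251069630205166e-05, 0.006950782262720168, -1.3016741604587878e-05], 'tool_pos': [0.21170225498587494, -0.5873833521166008, 0.23005886182719965], 'tool_rot': [-3.0926925924340813, -0.5401525211340397, 0.00018573741384963544], 'contact_force': [-0.16375757531063678, 0.1139307265523136, -0.2555686534054695], 'wrist_torque': [0.031192860822540525, -0.031129718489385436, -0.008740591802071958], 'grip_force': 0.0, 'opening': 0.08503071730892289}
scene {'fx': 601.9743500337983, 'fy': 601.9743500337983, 'cx': 327.0594704273503, 'cy': 245.3260542924215, 'dist_coeffs': array([-0.11732484,  0.        ,  0.        ,  0.        ,  0.        ]), 'R': array([[ 0.86064512,  0.50908876, -0.01089089],
       [ 0.3764913 , -0.65059053, -
[... 359 characters left out ...]
2],
       [-0.99572488,  0.02082735, -0.08998987],
       [ 0.0904662 ,  0.02318427, -0.99562963]]), 't': array([0.05447179, 0.59563811, 0.98277017])}
wrist {'fx': 378.1993746388443, 'fy': 378.1993746388443, 'cx': 314.09226690814864, 'cy': 241.60931810546688, 'dist_coeffs': array([-0.02770628,  0.        ,  0.        ,  0.        ,  0.        ]), 'mount': array([[-2.23420673e-05, -9.44958322e-01, -3.27190724e-01,
         8.25847019e-02],
       [ 9.99999864e-01, -1.91390997e-04,  4.84471103e-04,
        -2.17339176e-03],
       [-5.20426359e-04, -3.27190669e-01,  9.44958198e-01,
        -1.42593379e-01],
       [ 0.00000000e+00,  0.00000000e+00,  0.00000000e+00,
         1.00000000e+00]])}
```

View pics/top0.png

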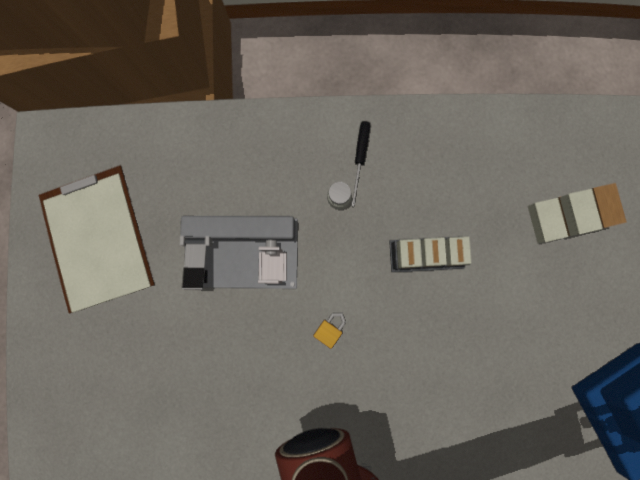

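View pics/scene0.png

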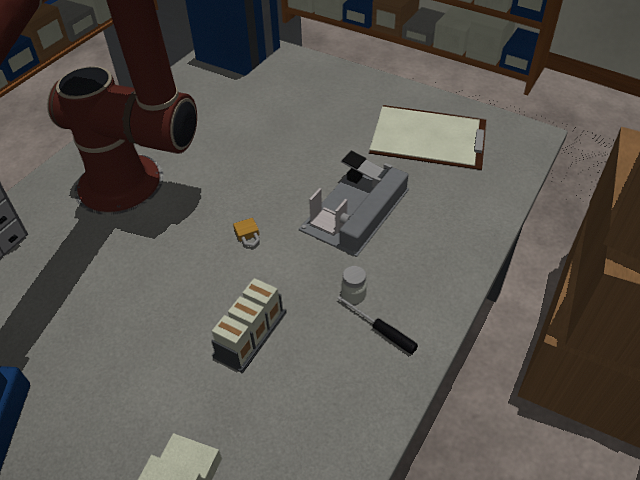

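The top view shows the rack with three striped cartons at (410/435/460, 252), the press at (240, 252) with its bay at (272, 265), the pedal pad at (194, 278), the padlock at (329, 332), the jar at (340, 195) and the screwdriver at (362, 160). In the scene view the cartons are at (247, 310) and the press at (355, 205).

```bash
cat > h.py <<'E'
import cv2,numpy as np
from station import *
from scipy.spatial.transform import Rotation as Ro
def ray(name,uv,z,obs=None):
    c=get_calibration(name);K=np.array([[c['fx'],0,c['cx']],[0,c['fy'],c['cy']],[0,0,1.]])
    n=cv2.undistortPoints(np.array(uv,float).reshape(-1,1,2),K,np.array(c['dist_coeffs'])).reshape(-1,2)
    d=np.c_[n,np.ones(len(n))]
    if name=='wrist':
        M=np.array(c['mount']);Rw=Ro.from_rotvec(obs['tool_rot']).as_matrix()
        C=Rw@M[:3,3]+np.array(obs['tool_pos']);d=d@(Rw@M[:3,:3]).T
    else:
        R=np.array(c['R']);C=-R.T@np.array(c['t']);d=d@R
    return C+d*((z-C[2])/d[:,2])[:,None]
def blobs(m,amin,amax=1e9):
    out=[]
    for c in cv2.findContours(m.astype(np.uint8),cv2.RETR_EXTERNAL,cv2.CHAIN_APPROX_NONE)[0]:
        a=cv2.contourArea(c)
        if amin<a<amax: out.append((a,cv2.minAreaRect(c),c))
    return out
E
python3 - <<'E'
from h import *
np.set_printoptions(precision=4,suppress=True)
for n,box in(("top",(380,490,220,290)),("scene",(200,300,260,380))):
    im=cv2.imread(f"pics/{n}0.png");hsv=cv2.cvtColor(im,cv2.COLOR_BGR2HSV)
    M=np.zeros(im.shape[:2],bool);M[box[2]:box[3],box[0]:box[1]]=1
    o=(hsv[...,0]<20)&(hsv[...,1]>90)&(hsv[...,2]>80)&M
    for a,r,c in blobs(o,20):
        print(n,'stripe',a,np.round(r[0],1),np.round(r[1],1),ray(n,[r[0]],.09)[0])
im=cv2.imread("pics/top0.png")
w=(im.min(2)>150);w[:,:380]=0;w[:,490:]=0;w[:220]=0;w[290:]=0
for a,r,c in blobs(w,50): print('white',a,np.round(r[0],1),ray("top",cv2.boxPoints(r),.09)[:,:2].tolist())
crop=np.hstack([cv2.resize(im[205:300,170:310],None,fx=5,fy=5,interpolation=cv2.INTER_CUBIC)])
cv2.imwrite("pics/c1.png",crop)
print([im[y,x].tolist() for x,y in((240,228),(240,265),(272,270),(194,278),(196,256),(240,310))])
E
```

```text
top stripe 82.0 [410.5 252.9] [22.1  4.7] [ 0.5645 -0.1532  0.09  ]
top stripe 78.5 [459.9 250.5] [21.3  4.8] [ 0.5673 -0.2567  0.09  ]
top stripe 78.0 [435.2 250.6] [21.2  4.7] [ 0.5681 -0.2049  0.09  ]
scene stripe 91.0 [229.6 328.3] [23.8  4.9] [ 0.5698 -0.2556  0.09  ]
scene stripe 80.0 [245.4 308.7] [21.9  4.5] [ 0.5693 -0.2033  0.09  ]
scene stripe 77.0 [259.5 290. ] [21.6  4.6] [ 0.5671 -0.1521  0.09  ]
[[115, 114, 115], [117, 117, 117], [164, 167, 176], [25, 25, 26], [135, 138, 141], [111, 118, 121]]
```

View pics/c1.png

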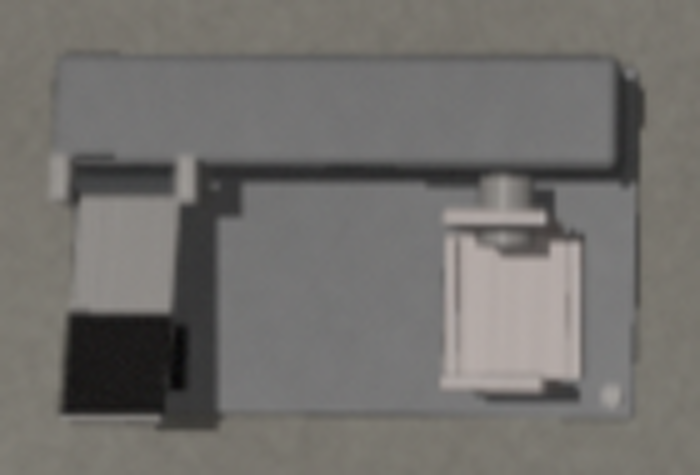

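Zoomed crop of the press: housing top spans (62–617, 57–162). The bay walls are at (494, 217) and (494, 384), the bed around (510, 308), and the pedal pad at (118, 363).

Run:
```python
from h import *
np.set_printoptions(precision=4,suppress=True)
def P(l,pts,z): print(l,ray("top",np.array(pts)/5+[170-.4,205-.4],z)[:,:2].tolist())
P('housing L-rear,R-rear,R-front,Lfront',[(60,57),(617,57),(617,163),(58,157)],.06)
P('plate FR',[(633,415),(216,415)],.006)
P('rearwall top ctr,front wall ctr',[(495,217),(493,384)],.082)
P('bed left right ledge mids',[(450,308),(573,308)],.014)
P('pad',[(118,364)],.069)
im=cv2.imread("pics/top0.png")
P('padlock,jar',[((329-170)*5,(332-205)*5),((340-170)*5,(193-205)*5)],.02)
o=get_obs();print(Ro.from_rotvec(o['tool_rot']).as_matrix())
```

```text
housing L-rear,R-rear,R-front,Lfront [[0.6574020422293205, 0.33704626473935395], [0.6514208207993528, 0.0918397004450388], [0.6053603395957263, 0.09246804312380452], [0.6132807918285987, 0.3374736831675521]]
plate FR [[0.4967904798665437, 0.09096084451111058], [0.4997757389107102, 0.28092479513053303]]
rearwall top ctr,front wall ctr [[0.5813657482924416, 0.14256777893624378], [0.5113292717598115, 0.14412110241969597]]
bed left right ledge mids [[0.5461808791964394, 0.17212339313959849], [0.54515062831387, 0.11663338777391444]]
pad [[0.5224770318759863, 0.30757801932650525]]
padlock,jar [[0.39888782835198433, 0.02006400920327585], [0.7084293442049532, -0.011207962389317046]]
[[ 0.9408  0.3389 -0.0004]
 [ 0.3389 -0.9408  0.0018]
 [ 0.0002 -0.0018 -1.    ]]
```

servo_tool --pt "1 51.5 -26.7 2 0" --pt "1 51.5 -26.7 2 0" --pt "1 51.5 -26.7 2 0" --pt "1 51.5 -26.7 2 0" --pt "1 51.5 -26.7 2 0" --pt "1 51.5 -26.7 2 0" --pt "1 51.5 -26.7 2 0" --pt "1 51.5 -26.7 2 0" --pt "1 51.5 -26.7 2 0" --pt "1 0 0 0 -10.3"

```text
t: 1.35
tool_pos: [0.568, -0.2014, 0.2123]
tool_rot: [-3.028, -0.831, 0.001]
contact_force: [1.2, -1.3, -0.3]
opening: 0.0855
grip_force: 0.0
```

servo_tool --pt "1 0 0 0 -10.3" --pt "1 0 0 0 -10.3" --pt "1 0 0 0 -10.3" --pt "1 0 0 0 -10.3" --pt "1 0 0 0 -10.3" --pt "1 0 0 0 -9.9" --pt "1 0 0 0 0" --pt "1 0 0 0 0"

```text
t: 2.35
tool_pos: [0.5663, -0.2047, 0.213]
tool_rot: [-2.194, -2.247, 0.0]
contact_force: [0.5, 0.3, 0.7]
opening: 0.0858
grip_force: 0.0
```

Run:
```python
from h import *
np.set_printoptions(precision=4,suppress=True)
o=get_obs();im=cv2.cvtColor(get_image("wrist"),cv2.COLOR_RGB2BGR);cv2.imwrite("pics/w1.png",im)
print(o['t'],o['tool_pos'],o['contact_force']);print(Ro.from_rotvec(o['tool_rot']).as_matrix())
hsv=cv2.cvtColor(im,cv2.COLOR_BGR2HSV)
m=(hsv[...,0]<20)&(hsv[...,1]>90)&(hsv[...,2]>80)
for a,r,c in blobs(m,150):
    print(a,np.round(r[0],1),np.round(r[1],1),ray('wrist',[r[0]],.09,o)[0], ray('wrist',cv2.boxPoints(r),.09,o)[:,:2].tolist())
```

```text
2.35 [ 0.5663 -0.2047  0.213 ] [0.5286 0.2619 0.6818]
[[-0.024   0.9997 -0.0005]
 [ 0.9997  0.024   0.0003]
 [ 0.0003 -0.0005 -1.    ]]
638.5 [315.5 295. ] [12. 59.] [ 0.5661 -0.255   0.09  ] [[0.5430691644078467, -0.2503963183569521], [0.5889018008315683, -0.2492662276518855], [0.589436611928999, -0.25970005682424296], [0.5430601994244751, -0.26084595064718147]]
754.5 [316.5 231.5] [13. 63.] [ 0.5655 -0.203   0.09  ] [[0.5423619999790296, -0.19856701524704085], [0.5884652942227574, -0.19744176482952452], [0.5889979370781487, -0.2074660485138648], [0.5423511925409482, -0.20860663534287607]]
997.0 [315.  160.5] [15. 68.] [ 0.5632 -0.1515  0.09  ] [[0.5396392802786805, -0.14693551676169825], [0.5864387347990792, -0.14580633879881152], [0.5869823716567082, -0.156054997620583], [0.5396021684799448, -0.15720071703655514]]
```

View pics/w1.png

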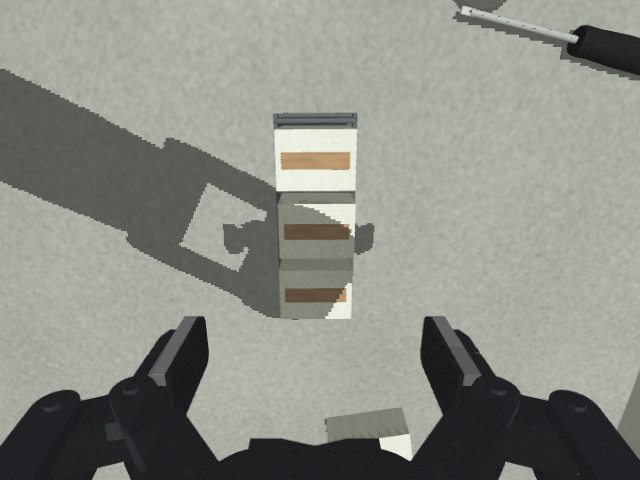

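Wrist view: the three striped cartons are at (315, 160), (316, 231) and (315, 295), all between the open fingers. I'll grasp the middle one.

servo_tool --pt "1 1.5 0 50 0" --pt "1 0 0 50 0" --pt "1 0 0 40 0" --pt "1 0 0 27 0" --pt "1 0 0 0 0" --pt "0 0 0 0 0" --pt "0 0 0 0 0" --pt "0 0 0 0 0" --pt "0 0 0 0 0" --pt "0 0 0 0 0" --force 40

```text
t: 3.65
tool_pos: [0.568, -0.204, 0.0487]
tool_rot: [2.189, 2.248, 0.002]
contact_force: [-0.2, 0.3, 6.3]
opening: 0.0557
grip_force: 44.4
```

servo_tool --pt "0 0 0 -5 0" --pt "0 0 0 -10 0" --pt "0 0 0 -5 0" --pt "0 0 0 0 0" --pt "0 0 0 0 0" --pt "0 0 0 0 0"

```text
t: 4.4
tool_pos: [0.5661, -0.2032, 0.0658]
tool_rot: [-2.191, -2.25, 0.0]
contact_force: [0.4, 0.7, -1.2]
opening: 0.0556
grip_force: 43.9
```

servo_tool --pt "0 0 0 12 0" --pt "0 0 0 7.5 0" --pt "0 0 0 0 0" --pt "1 0 0 0 0" --pt "1 0 0 0 0" --pt "1 0 0 0 0" --pt "1 0 0 0 0" --pt "1 26 0 0 0" --pt "1 26 0 0 0" --pt "1 0 0 0 0" --pt "1 0 0 0 0"

```text
t: 5.78
tool_pos: [0.5652, -0.1518, 0.0469]
tool_rot: [2.191, 2.25, -0.0]
contact_force: [0.4, 0.0, 0.6]
opening: 0.0856
grip_force: 0.0
```

servo_tool --pt "0 0 0 0 0" --pt "0 0 0 0 0" --pt "0 0 0 0 0" --pt "0 0 0 0 0" --pt "0 0 0 0 0" --pt "0 0 0 -5 0" --pt "0 0 0 -10 0" --pt "0 0 0 -5 0" --pt "0 0 0 0 0" --pt "0 0 0 0 0" --pt "0 0 0 0 0"

```text
t: 7.15
tool_pos: [0.5647, -0.1512, 0.0664]
tool_rot: [-2.191, -2.25, 0.0]
contact_force: [-0.0, 0.4, -5.0]
opening: 0.0555
grip_force: 43.7
```

Carton_a is the heavy one, at about 5.6 N against 1.9 N for carton_b. I'll take it out and stand it on the bench between the rack and the press.

servo_tool --pt "0 0 0 -15 0" --pt "0 0 0 -25 0" --pt "0 0 0 -20 0" --pt "0 0 0 0 0" --pt "0 20 0 0 0" --pt "0 35 0 0 2.6" --pt "0 35 -3 0 0" --pt "0 30 -3 0 0" --pt "0 16 0 0 0" --pt "0 0 0 0 0" --force 50

```text
t: 8.4
tool_pos: [0.5587, -0.0143, 0.1261]
tool_rot: [-2.24, -2.202, 0.002]
contact_force: [-0.1, -1.3, -5.1]
opening: 0.0555
grip_force: 56.2
```

servo_tool --pt "0 0 0 30 0" --pt "0 0 0 30 0" --pt "0 0 0 15 0" --pt "0 0 0 6 0" --pt "0 0 0 2 0" --pt "0 0 0 0 0" --pt "0 0 0 0 0"

```text
t: 9.28
tool_pos: [0.5599, -0.0154, 0.0449]
tool_rot: [2.241, 2.199, 0.002]
contact_force: [-0.6, -0.8, -4.1]
opening: 0.0557
grip_force: 56.1
```

servo_tool --pt "0 0 0 2 0" --pt "0 0 0 1 0" --pt "0 0 0 0 0"

```text
t: 9.65
tool_pos: [0.5593, -0.0152, 0.0411]
tool_rot: [2.242, 2.2, 0.0]
contact_force: [-1.4, -0.7, -2.0]
opening: 0.0553
grip_force: 56.3
```

servo_tool --pt "0 0 0 1 0" --pt "0 0 0 0 0" --pt "0 0 0 0 0"

```text
t: 10.02
tool_pos: [0.5593, -0.0152, 0.041]
tool_rot: [-2.242, -2.2, 0.0]
contact_force: [-4.5, 0.6, 4.7]
opening: 0.0556
grip_force: 57.4
```

servo_tool --pt "1 0 0 0 0" --pt "1 0 0 0 0" --pt "1 0 0 0 0" --pt "1 0 0 0 0" --pt "1 0 0 -20 0" --pt "1 0 0 -50 0" --pt "1 0 0 -50 0" --pt "1 0 0 -40 0" --pt "1 0 0 0 -10" --pt "1 0 0 0 -10"

```text
t: 11.28
tool_pos: [0.5599, -0.0153, 0.2027]
tool_rot: [1.817, 2.559, 0.003]
contact_force: [0.0, 0.1, -1.1]
opening: 0.0852
grip_force: 0.0
```

servo_tool --pt "1 0 0 0 -10" --pt "1 0 0 0 -10" --pt "1 0 0 0 -10" --pt "1 0 0 0 -10" --pt "1 0 0 0 -10" --pt "1 0 0 0 -10" --pt "1 0 0 0 -10" --pt "1 0 0 0 0" --pt "1 0 0 0 0"

```text
t: 12.4
tool_pos: [0.5593, -0.0153, 0.2007]
tool_rot: [0.034, 3.14, -0.0]
contact_force: [-0.4, 0.9, 0.2]
opening: 0.0851
grip_force: 0.0
```

```bash
cat > look.py <<'E'
from h import *
import sys
np.set_printoptions(precision=4,suppress=True)
o=get_obs();im=cv2.cvtColor(get_image("wrist"),cv2.COLOR_RGB2BGR);cv2.imwrite(f"pics/{sys.argv[1]}.png",im)
print(o['t'],o['tool_pos'],o['q']);print(Ro.from_rotvec(o['tool_rot']).as_matrix())
hsv=cv2.cvtColor(im,cv2.COLOR_BGR2HSV)
m=(hsv[...,0]<20)&(hsv[...,1]>90)&(hsv[...,2]>80)
for a,r,c in blobs(m,150):
    print(a,np.round(r[0],1),np.round(r[1],1),ray('wrist',[r[0]],.084,o)[0], ray('wrist',cv2.boxPoints(r),.084,o)[:,:2].tolist())
E
python3 look.py w2
```

```text
12.4 [ 0.5593 -0.0153  0.2007] [-0.1603 -0.0832  1.7989 -0.      1.4248 -1.7097]
[[-0.9998  0.0214  0.0011]
 [ 0.0214  0.9998 -0.0002]
 [-0.0011 -0.0002 -1.    ]]
825.0 [ 54.3 250.4] [65.1 14.8] [ 0.5651 -0.2069  0.084 ] [[0.542546257442159, -0.2134771694017595], [0.5396663411690227, -0.20212693022206127], [0.5888825260092876, -0.20001506799094063], [0.5922109258988597, -0.2120116275496568]]
817.5 [313.  234.5] [61. 14.] [ 0.5568 -0.0148  0.084 ] [[0.5342556480695042, -0.01918530188169537], [0.5344632439871434, -0.009372358017299666], [0.5806792023045497, -0.010126370690829072], [0.5804621226870977, -0.020495685296330533]]
```

View pics/w2.png

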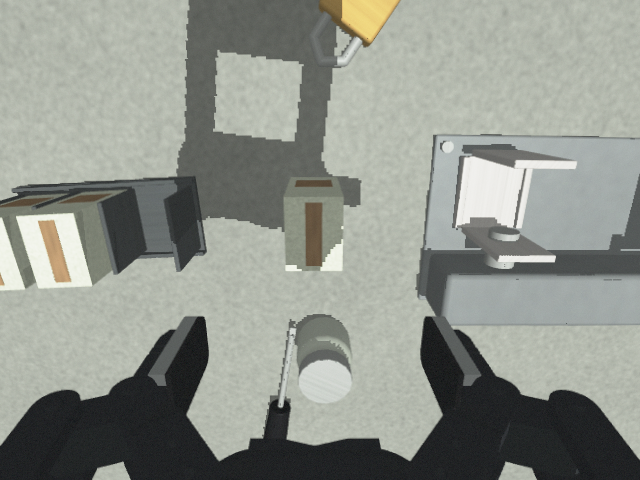

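Wrist view: the carton stands upright at (313, 230), and the bay is at (500, 205). I'll look at the bay from above before regrasping.

servo_tool --pt "1 3 40 0 0" --pt "1 3 40 0 0" --pt "1 4 40 0 0" --pt "1 0 39 0 0" --pt "1 0 0 0 0" --pt "1 0 0 0 0" --pt "1 0 0 0 0"

```text
t: 13.32
tool_pos: [0.5523, 0.1429, 0.1998]
tool_rot: [-0.032, -3.141, 0.0]
contact_force: [-0.2, -0.3, 1.0]
opening: 0.0855
grip_force: 0.0
```

```bash
python3 look.py w3; python3 -c "
import cv2
im=cv2.imread('pics/w3.png')[130:330,200:440];cv2.imwrite('pics/w3c.png',cv2.resize(im,None,fx=3,fy=3,interpolation=cv2.INTER_CUBIC))"
```

```text
13.325 [0.5523 0.1429 0.1998] [ 0.1229 -0.0552  1.7737 -0.0002  1.4231 -1.4272]
[[-0.9998  0.0206 -0.0001]
 [ 0.0206  0.9998 -0.0002]
 [ 0.0001 -0.0002 -1.    ]]
821.5 [ 97.6 248.2] [63.3 14.9] [ 0.5567 -0.0149  0.084 ] [[0.5340309513088822, -0.020083923816610755], [0.5321208771133066, -0.008976541061478494], [0.5805180048218068, -0.009500226239233162], [0.582741336779828, -0.02125503649201274]]
1682.0 [635.4 280.4] [253.1  10.5] [0.5912 0.3891 0.084 ] [[0.49614217033560626, 0.3563957206516183], [0.49584437382136964, 0.3637502614825], [0.7137958952271276, 0.4333416156114434], [0.7139364124866796, 0.4237951498380055]]
```

View pics/w3c.png

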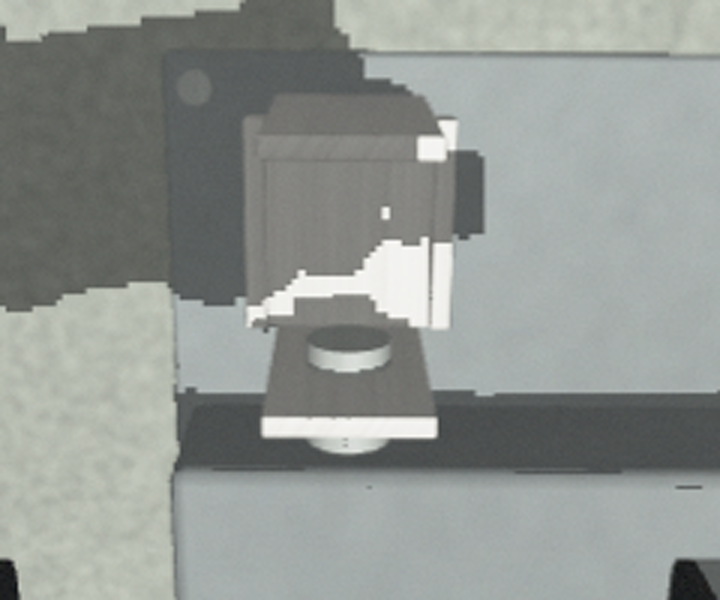

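The zoomed wrist view shows the front wall top at (259–445, 135–160) and the rear wall top at (262–437, 417–437). The ledges are at columns 255 and 443.

Run:
```python
from h import *
o=get_obs()
def P(l,pts,z): print(l,np.round(ray("wrist",np.array(pts)/3+[200-.33,130-.33],z,o)[:,:2],4).tolist())
P('front wall outer/inner L,R',[(259,135),(447,135),(260,160),(445,160)],.082)
P('rear wall inner/outer L,R',[(262,417),(438,417),(262,437),(438,437)],.082)
P('ledges inner L,R top',[(266,240),(432,240)],.014)
P('ledges outer L,R',[(246,240),(453,240)],.014)
P('plate rear edge housing corners',[(174,470),(720,466)],.06)
P('plate front edge',[(165,50),(720,56)],.006)
```

```text
front wall outer/inner L,R [[0.5065, 0.1258], [0.5073, 0.1688], [0.5122, 0.1258], [0.5131, 0.1684]]
rear wall inner/outer L,R [[0.5764, 0.1234], [0.5773, 0.1672], [0.5819, 0.1232], [0.5828, 0.1673]]
ledges inner L,R top [[0.5482, 0.1212], [0.5493, 0.1705]]
ledges outer L,R [[0.5481, 0.1152], [0.5494, 0.1768]]
plate rear edge housing corners [[0.6011, 0.0966], [0.603, 0.2467]]
plate front edge [[0.4932, 0.0937], [0.498, 0.2545]]
```

servo_tool --pt "1 -3 -40 0 0" --pt "1 -3 -40 0 0" --pt "1 -4 -40 0 0" --pt "1 0 -39 0 0" --pt "1 0 0 0 0" --pt "1 0 0 0 0" --pt "1 0 0 50 0" --pt "1 0 0 50 0" --pt "1 0 0 40 0" --pt "1 0 0 17 0" --pt "1 0 0 0 0"

```text
t: 14.75
tool_pos: [0.5586, -0.0146, 0.0421]
tool_rot: [-0.029, -3.14, -0.001]
contact_force: [0.2, 0.5, 0.3]
opening: 0.0856
grip_force: 0.0
```

servo_tool --pt "0 0 0 0 0" --pt "0 0 0 0 0" --pt "0 0 0 0 0" --pt "0 0 0 0 0" --pt "0 0 0 0 0" --pt "0 0 0 0 0"

```text
t: 15.5
tool_pos: [0.5605, -0.0156, 0.0447]
tool_rot: [0.03, 3.138, -0.001]
contact_force: [-0.6, -0.3, 6.7]
opening: 0.0418
grip_force: 51.8
```

servo_tool --pt "0 0 0 -15 0" --pt "0 0 0 -30 0" --pt "0 0 0 -40 0" --pt "0 0 0 -25 0" --pt "0 0 0 0 0" --pt "0 0 0 0 0"

```text
t: 16.25
tool_pos: [0.5577, -0.015, 0.1508]
tool_rot: [-0.03, -3.138, -0.001]
contact_force: [-0.4, -0.2, -5.4]
opening: 0.0416
grip_force: 51.9
```

servo_tool --pt "0 3 20 0 0" --pt "0 4 40 0 0" --pt "0 4 40 0 0" --pt "0 4.5 40 0 0" --pt "0 0 20.5 0 0" --pt "0 0 0 0 0" --pt "0 0 0 0 0" --pt "0 0 0 0 0"

```text
t: 17.25
tool_pos: [0.5467, 0.1447, 0.1525]
tool_rot: [-0.032, -3.141, 0.001]
contact_force: [-0.5, -0.0, -4.5]
opening: 0.0414
grip_force: 53.7
```

```bash
python3 look.py w4; python3 -c "
import cv2
im=cv2.imread('pics/w4.png')[100:400,180:460];cv2.imwrite('pics/w4c.png',cv2.resize(im,None,fx=2,fy=2,interpolation=cv2.INTER_CUBIC))"
```

```text
17.25 [0.5467 0.1447 0.1525] [ 0.1273 -0.0264  1.8272 -0.0003  1.3413 -1.4232]
[[-0.9998  0.0202 -0.0005]
 [ 0.0202  0.9998 -0.0003]
 [ 0.0005 -0.0004 -1.    ]]
3814.5 [314.  373.5] [117.  36.] [0.6268 0.1443 0.084 ] [[0.5818130426273258, 0.1337897806852661], [0.582256873013475, 0.15657890453920756], [0.6780290858220132, 0.156194912754157], [0.6775397347829246, 0.1302855602609669]]
273.5 [304. 246.] [22. 46.] [0.5356 0.1402 0.084 ] [[0.5284329994018719, 0.1268996612688305], [0.528968236229466, 0.15389168758218874], [0.5428099604822904, 0.1537655193321904], [0.5422687064574944, 0.12622564431788155]]
180.5 [134.9  34.3] [22.7 33.3] [0.4208 0.0583 0.084 ] [[0.4262679507607904, 0.049202387773021924], [0.41206413797917524, 0.056682203513866436], [0.4154542187666781, 0.06712987234241176], [0.4297830270393165, 0.059866765561863294]]
```

View pics/w4c.png

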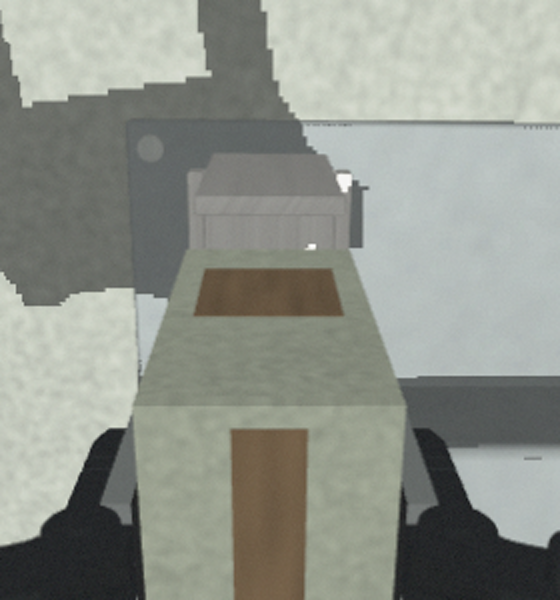

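Run:
```python
from h import *
o=get_obs()
def P(l,pts,z): print(l,np.round(ray("wrist",np.array(pts)/2+[180-.25,100-.25],z,o)[:,:2],4).tolist())
P('carton bottom front edge L,R',[(186,249),(350,249)],.1105)
P('carton top front edge L,R',[(135,406),(406,406)],.1945)
P('front wall outer/inner L,R',[(199,197),(334,197),(196,214),(336,214)],.082)
P('ledge outer',[(188,185),(351,185)],.014)
print(o['tool_pos'])
```

```text
carton bottom front edge L,R [[0.5142, 0.1256], [0.5151, 0.1673]]
carton top front edge L,R [[0.5141, 0.1268], [0.5149, 0.1673]]
front wall outer/inner L,R [[0.5071, 0.1268], [0.5079, 0.1655], [0.5121, 0.1256], [0.5129, 0.1661]]
ledge outer [[0.5172, 0.1161], [0.5185, 0.1775]]
[0.54677163 0.14468635 0.152674  ]
```

The carton's lower front edge is at crop row 249 and the wall's inner edge at row 214. The gap to the front wall is about 2 mm instead of 4, so I'll shift 1.3 mm in +x and lower.

servo_tool --pt "0 -1.3 0 0 0" --pt "0 0 0 15 0" --pt "0 0 0 15 0" --pt "0 0 0 10 0" --pt "0 0 0 10 0" --pt "0 0 0 10 0" --pt "0 0 0 0 0" --pt "0 0 0 0 0"

```text
t: 18.3
tool_pos: [0.5483, 0.1456, 0.0932]
tool_rot: [0.03, 3.141, 0.0]
contact_force: [-0.1, 0.7, -5.3]
opening: 0.0415
grip_force: 53.7
```

servo_tool --pt "0 0 0 10 0" --pt "0 0 0 10 0" --pt "0 0 0 7 0" --pt "0 0 0 5 0" --pt "0 0 0 0 0" --pt "0 0 0 0 0"

```text
t: 19.05
tool_pos: [0.5482, 0.1455, 0.0611]
tool_rot: [0.03, 3.141, 0.0]
contact_force: [0.1, -0.2, -5.1]
opening: 0.0414
grip_force: 53.8
```

servo_tool --pt "0 0 0 4 0" --pt "0 0 0 2 0" --pt "0 0 0 1 0" --pt "0 0 0 0 0" --pt "0 0 0 0 0"

```text
t: 19.68
tool_pos: [0.5482, 0.1455, 0.0548]
tool_rot: [0.03, 3.141, -0.0]
contact_force: [-5.4, -1.4, 5.6]
opening: 0.0415
grip_force: 54.8
```

servo_tool --pt "0 0 0 1 0" --pt "0 0 0 0.5 0" --pt "0 0 0 0 0"

```text
t: 20.05
tool_pos: [0.5482, 0.1455, 0.0548]
tool_rot: [-0.029, -3.141, 0.001]
contact_force: [-8.5, -2.6, 13.0]
opening: 0.0413
grip_force: 56.0
```

The offset matches a carton standing on the bay floor: 0.0548 − 0.0447 ≈ 10 mm. I'll release and rise.

servo_tool --pt "0 0 0 -1.5 0" --pt "1 0 0 0 0" --pt "1 0 0 0 0" --pt "1 0 0 0 0" --pt "1 0 0 0 0" --pt "1 0 0 -20 0" --pt "1 0 0 -40 0" --pt "1 0 0 -50 0" --pt "1 0 0 -40 0" --pt "1 0 0 0 0" --pt "1 0 0 0 0"

```text
t: 21.42
tool_pos: [0.5479, 0.1455, 0.2044]
tool_rot: [0.03, 3.141, 0.0]
contact_force: [0.4, 0.3, -0.6]
opening: 0.0853
grip_force: 0.0
```

```bash
python3 look.py w5
```

```text
21.425 [0.5479 0.1455 0.2044] [ 0.1283 -0.0678  1.7779  0.      1.4306 -1.4236]
[[-0.9998  0.019   0.0008]
 [ 0.019   0.9998  0.0001]
 [-0.0008  0.0001 -1.    ]]
859.0 [313.5 236. ] [62. 15.] [0.5478 0.1463 0.084 ] [[0.5244960319730672, 0.14144003379545406], [0.5246967182012497, 0.15211630523907177], [0.5724809195948579, 0.15149327706138765], [0.5722704447753231, 0.14020076111928334]]
1984.0 [628.1 282.5] [249.   10.4] [0.5905 0.3909 0.084 ] [[0.4949344262016253, 0.3578322859593732], [0.4945896442604359, 0.3652658762427571], [0.7134575508780643, 0.4352672890309557], [0.7136783840709242, 0.4256521684989062]]
```

View pics/w5.png

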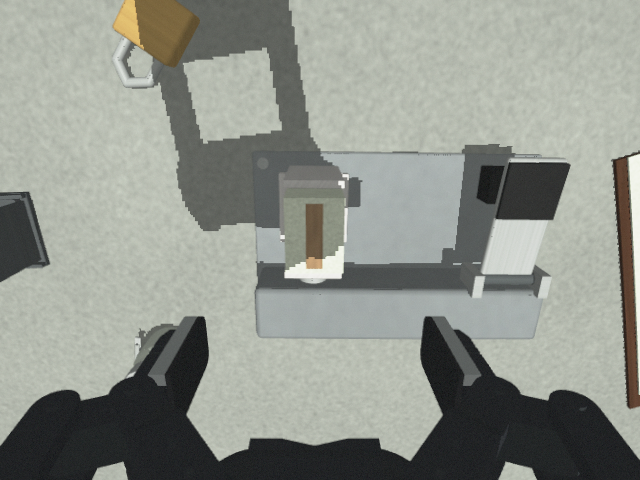

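The carton is seated upright in the bay at (314, 230). The pedal pad's centre is at about (533, 190).

Run:
```python
from h import *
o=get_obs();print(ray('wrist',[(510,158),(570,165),(555,220),(497,218)],.069,o).mean(0),ray('wrist',[(510,158),(570,165)],.072,o),ray('wrist',[(555,220),(497,218)],.066,o))
```

```text
[0.51909432 0.31062319 0.069     ] [[0.49425831 0.28814143 0.072     ]
 [0.49977296 0.33305568 0.072     ]] [[0.54282723 0.33353564 0.066     ]
 [0.54045876 0.28768413 0.066     ]]
```

servo_tool --pt "0 5 40 0 0" --pt "0 5 40 0 0" --pt "0 5 40 0 0" --pt "0 10 40 0 0" --pt "0 3 3 0 0" --pt "0 0 0 20 0" --pt "0 0 0 0 0" --pt "0 0 0 0 0"

```text
t: 22.48
tool_pos: [0.523, 0.3079, 0.1829]
tool_rot: [-0.032, -3.14, 0.001]
contact_force: [-0.4, 0.4, -0.2]
opening: 0.0002
grip_force: 0.0
```

servo_tool --pt "0 2 2 40 0" --pt "0 0 0 40 0" --pt "0 0 0 25 0" --pt "0 0 0 8 0" --pt "0 0 0 6 0" --pt "0 0 0 6 0" --pt "0 0 0 0 0"

```text
t: 23.35
tool_pos: [0.5221, 0.3114, 0.0601]
tool_rot: [0.03, 3.139, 0.002]
contact_force: [-1.8, -0.5, 5.7]
opening: 0.0001
grip_force: 2.4
```

servo_tool --pt "0 0 0 5 0" --pt "0 0 0 4 0" --pt "0 0 0 0 0"

```text
t: 23.72
tool_pos: [0.5218, 0.3115, 0.0514]
tool_rot: [0.03, 3.14, 0.001]
contact_force: [-4.4, -1.1, 8.3]
opening: 0.0
grip_force: 4.2
```

servo_tool --pt "0 0 0 3 0" --pt "0 0 0 2 0" --pt "0 0 0 1 0" --pt "0 0 0 0 0"

```text
t: 24.22
tool_pos: [0.5219, 0.3116, 0.046]
tool_rot: [0.03, 3.14, 0.001]
contact_force: [-3.8, -1.8, 9.7]
opening: 0.0001
grip_force: 5.0
```

servo_tool --pt "0 0 0 1 0" --pt "0 0 0 1 0" --pt "0 0 0 0 0" --pt "0 0 0 0 0"

```text
t: 24.72
tool_pos: [0.522, 0.3116, 0.0455]
tool_rot: [0.029, 3.14, 0.001]
contact_force: [-8.5, -2.7, 16.5]
opening: -0.0001
grip_force: 9.1
```

The pedal is at its stop: force is rising with no further travel. I'll hold it, then let it up and retreat.

servo_tool --pt "0 0 0 0.7 0" --pt "0 0 0 0 0" --pt "0 0 0 0 0" --pt "0 0 0 0 0" --pt "0 0 0 0 0" --pt "0 0 0 0 0" --pt "0 0 0 0 0" --pt "0 0 0 0 0"

```text
t: 25.72
tool_pos: [0.522, 0.3116, 0.0454]
tool_rot: [0.029, 3.14, 0.001]
contact_force: [-9.5, -4.5, 19.7]
opening: 0.0002
grip_force: 10.7
```

servo_tool --pt "0 0 0 -5 0" --pt "0 0 0 -8 0" --pt "0 0 0 -8 0" --pt "0 0 0 -8 0" --pt "0 0 0 -20 0" --pt "0 0 0 -50 0" --pt "0 0 0 -60 0" --pt "0 30 0 -20 0" --pt "0 40 0 0 0" --pt "0 40 0 0 0" --pt "0 0 0 0 0" --pt "0 0 0 0 0"

```text
t: 27.22
tool_pos: [0.4113, 0.3132, 0.2205]
tool_rot: [0.029, 3.141, 0.0]
contact_force: [0.3, -0.0, -0.1]
opening: -0.0001
grip_force: 0.0
```

Run:
```python
from h import *
print(get_obs()['t'])
a=cv2.cvtColor(get_image("scene"),cv2.COLOR_RGB2BGR)[90:390,180:440]
b=cv2.cvtColor(get_image("top"),cv2.COLOR_RGB2BGR)[110:360,170:490]
cv2.imwrite("pics/end.png",np.hstack([cv2.resize(a,(390,450)),cv2.resize(b,(400,450))]))
```

```text
27.225
```

View pics/end.png

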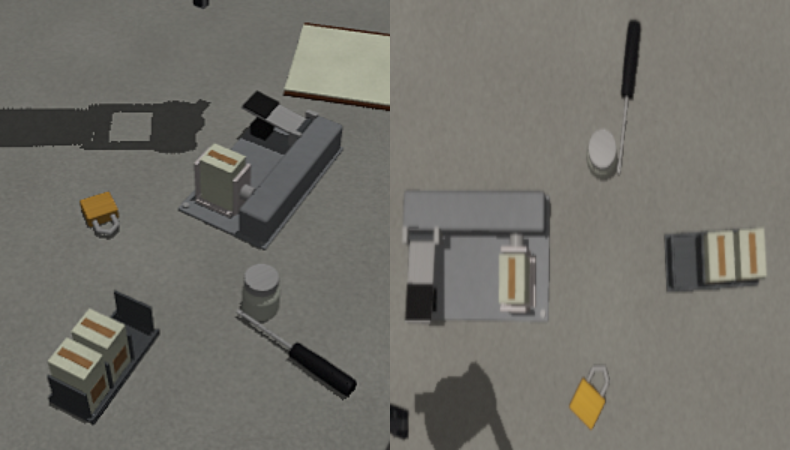

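The full carton is upright in the bay (220, 180), the pedal is back up (262, 105), and both light cartons are in the rack at (75–100, 350). The padlock, jar and screwdriver are where they were.

```bash
python3 -c "
from station import *
print(finish_job())"
```

```text
the job is handed in; nothing more can be done
None
```

The job is handed in at about 27 s: carton_a was the full one (about 5.6 N against 1.9 N for carton_b; I did not lift carton_c) and stands in the press bay, the pedal was pressed to its stop, held and let back up, and the two light cartons and the bystanders are in place.

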